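# Lock the expansion cards in and hold the drive cage up

### The job

The two expansion cards in this opened desktop computer have just been fitted: swing the card keeper bar on the rear panel down over them until it snaps fully home under its spring clip. Then take the drive cage by its handle, raise it to 50 degrees (within 5) without letting it drop, and finish while still holding it there by the handle, because nothing else keeps the cage up while I reach the memory underneath. Leave the other things on the bench where they are.

Things in the scene. Friction and masses are not known exactly. Their poses are not given: they have to be found in the camera images.
- computer: Desktop computer lying flat, cover off, 310 x 312 x 100 mm high, fixed. Origin: underside centre of its 310 x 292 mm tray, 2 mm above the bench. x: -155 to 155; y points to the rear panel (y = 146); bezel at y = -145 to -165; z up. Inside: drive cage x -144 to 14, y -118 to -6; power supply x 64 to 150, y -27 to 143, 74 high.
- cards (a point): Top of the inner edge of the nearer card, in the computer's frame (-102, 81, 80) mm. Two like cards stand here along y, 60 mm long, at x = -102 and x = -61, tops 80 mm above the computer's underside. Beside them a heat sink with fan: x -28 to 52, y 53 to 131, 54 mm high.
- keeper_bar (a joint): Angle of the card keeper bar, rad: 0 = shut, level; positive = free end raised; 1.57 = upright; stop at 1.7. Stays where it is left (friction about 0.035 N m). It meets its spring clip at about 0.1 rad; some 4 to 5 N down on the thumb pad snaps it past (at about 0.08 rad); then it lies at 0, held by the clip against up to 5 N.
- keeper_bar_hinge (a point): On the keeper bar's pivot axis, mid-width, in the computer's frame (-42, 138, 94) mm; the axis runs along the computer's y. The dark steel bar is 94 mm long, 16 wide (along the axis), 8 thick. Shut, it runs from here to the computer's -x over the slot tabs, its upper face 98 mm above the computer's underside.
- keeper_bar_pad (a point): Thumb pad, the place to push: middle of the bar's upper face, 78 mm from the pivot along the bar, 4 mm off its centre plane. Moves with the bar; z = outward normal of that face (up when shut, to the computer's +x when upright). The spring clip is a small steel tongue just beyond the shut bar's free end, its top about 10 mm above the shut bar.
- drive_cage (a joint): Angle of the drive cage, rad: 0 = down, level; positive = raised; stop at 1.4. 50 degrees = 0.873. It swings freely and falls shut by its own weight (0.5 to 1 kg; about 2 to 4 N at the handle).
- drive_cage_hinge (a point): On the cage's pivot axis, mid-width, in the computer's frame (-65, -122, 82) mm. The axis runs along the computer's x at the bezel end: raising the cage lifts its handle end and carries it back towards the bezel.
- cage_handle (a point): Bail handle of the cage: round bar, 10 mm thick, 68 long along the computer's x, on two 8 mm round arms at its ends (60 mm clear between). Origin: bar centre; y away from the pivot; turns with the cage. 154 mm from the pivot and 8 mm above the cage's top; 38 mm behind its rear face (34 mm high). Cage down: 90 mm above the computer's underside. The bar may turn between the fingers.
- screwdriver: Bystander: black-handled screwdriver 150 mm long, lying on the mat behind the computer's rear panel. Origin: underside centre.
- spare_ssd: Bystander: flat metal drive 100 x 70 x 8 mm, lying on the mat beyond the rear panel. Origin: underside centre.
- screw_dish: Bystander: round steel dish 100 mm across, 28 mm high, beyond the rear panel. Origin: underside centre.
- air_can: Bystander: white spray can 66 mm across and 190 mm tall, standing before the bezel (the computer's -y side). Origin: underside centre.

How it is judged:
By the outcome, as a careful person would: the job done as asked, in the order asked, and still so for the second after the job is handed in, while the arm keeps its last pose, push and grip.
It also fails if it takes over 45 s, if anything falls off the work surface, if the arm or the gripper's body presses on something with over 40 N, if the wrist force passes 120 N, or if a joint passes its speed limit or range.

### The arm

A 6-joint arm with a two-finger parallel gripper is mounted at the origin on the work surface. World frame = base frame: x ahead of the robot, y to its left, z up, the work surface at z = 0. Lengths are in mm, angles in rad, forces in N, time in s.
With the tool pointing down it reaches from about 275 to 750 mm from the base axis. Payload 10.2 kg.
Tool frame: the origin (TCP) lies between the finger pads; the fingertips stand 25 mm ahead of it and the grasp point (between the pads) lies 6 mm ahead of it; z points along the fingers, y is the line along which they close (so a half turn about z gives the same grasp; the last joint's range is limited). The gripper opens to 85 mm and grips with 20 to 120 N. Pads are 22 mm wide; open, the fingers measure 114 mm over their backs; the gripper's body (76 mm by 85 mm) begins 54 mm behind the grasp point. The pads swing forward as they close: fully open they stand 13 mm farther back than shut.
Start: joints at [0.982, 0.313, 1.498, -0, 1.331, -0.223], TCP at [187.804, 490.266, 256.294] pointing down, gripper open.
Joint ranges: [-2.94, 2.94], [-0.97, 2.17], [0.19, 2.56], [-1.23, 4.37], [0.02, 3.11], [-2.88, 2.88]. Speed limits (rad/s): [2.39, 2.39, 3.01, 3.14, 3.14, 3.14].

### API

Orientations are given as a unit quaternion [w, x, y, z].
In Python, from rig import ctrl, eyes, finish_job gives the robot as it stands.
- The arm moves only by the tool step_arm, never from a script. Its argument "increments" is a list of rows, each an object of numbers: "dx", "dy", "dz": the shift along the tool's x, y, z in units of 25 mm (1.0 is 25 mm); "wx", "wy", "wz": the turn, a rotation vector about the tool's x, y, z in units of 6 degrees (1.0 is 6 degrees). A call has 1 to 5 rows; each row shifts and turns the commanded pose from where the row before left it, along the tool's axes as they then stand; what a row does not reach is not made up. A row lasts 1/10 s, in which the tool goes at most 50 mm and 8.59 degrees, less where a joint would pass 70% of its speed; a pose out of reach is approached as far as the arm can. A call is refused whole if a number of a shift passes 1 or a number of a turn 1, either way. A call with a gripper value outside its range is refused whole. "fingers" is the finger opening in mm, from 0 to 85.4, set as the call begins (left out, the last holds). The fingers move at their own pace and stop on an object; "squeeze" is the grip in N (left out, the last holds). Time passes only in rows, so rows that do not move let the fingers close. It gives the time, the measured TCP pose, the force, the opening and the grip force at its end, in the units of the state.
- ctrl.sense(): the state, without advancing time (a new reading comes with each control period).
- eyes.capture(name): name is "scene" or "side" or "wrist"; returns a dict with "frame" (480x640x3 uint8, blue, green, red), "fx", "fy", "cx", "cy" (pixels), "R" (3x3) and "t" (3): a world point X has camera coordinates R X + t; the wrist camera has in their place "tool_from_camera" (4x4, takes a point from camera to tool coordinates, whose origin is the TCP and whose axes are the flange's). Camera axes: x right, y down, z forward; pixel columns grow to the right and rows downward; lengths in mm; the calibration is good to about 2 mm. A picture is of the moment at which its call begins: read the wrist's pose just before it. There is no depth.
- finish_job(): hands the job in; it is judged then, once.
Trained networks look in the newest picture that a camera, given by its name, has taken for a name from the list of things; names that differ only in an ending like _2 or _b are one class to them, and where a whole thing is asked for, a point or a joint stands for the part that bears it (a point fixed in the world has none). Each returns a list of dicts, best first, with "p" (0 to 1); they miss things now and then, are a little off and sometimes report something else, mostly with a low value. They report only what shows in the picture. A call takes as long as a camera call.
- eyes.cut_out(camera, label): "mask" (480x640 bool, what is visible of it).
- eyes.landmark_of(camera, label): "point" ([x, y, z] in mm, in the coordinates of the camera as it stood for that picture, good to about 4 mm: a listed point, or the origin of a listed thing).
The state is a dict: "time_s": time; "joints": joint angles; "dq": joint speeds; "tau": joint torques, N m; "eef_pos": TCP position; "ee_rot": TCP orientation; "force": force on the tool from outside, world axes, zero at the start; "wrist_torque": the same for the moment, N m; "grip_width": opening from 0.0 (shut) to 1.0 (fully open); "grip_force": force on a finger pad.
Only numpy, scipy, OpenCV 4.12 (cv2) and the standard library are available. Lean on these libraries where they do the work, as an engineer would, in place of code of your own. Each camera call takes 0.05 s, during which the arm holds its last target. There are 200 camera calls.

## Working session

There is one attempt and no reset: what is moved stays moved. The work goes in short steps, Python scripts to look and compute and a tool call to move; the robot and the scene stay as the last step left them, time stands still between calls to the robot, and variables do not carry over. Pictures are saved under pics/ and viewed, at most 10 in all, crops included, and the job is handed in when it is done.

Besides the shell and the picture viewer there is one more tool, called as name([rows], argument=value, ...), one row to a line, values as JSON. step_arm: Moves the arm, as the interface text tells. Its arguments: {"type":"object","properties":{"increments":{"type":"array"},"fingers":{"type":"number"},"squeeze":{"type":"number"}},"required":["increments"]}

```bash
mkdir -p pics; ls
cat > h.py <<'E'
import numpy as np, cv2
from rig import ctrl, eyes, finish_job
from scipy.spatial.transform import Rotation as Ro
def rot(q): return Ro.from_quat([q[1],q[2],q[3],q[0]]).as_matrix()
def world(cam, c, p, s=None):
    p=np.array(p,float)
    if cam=="wrist":
        T=np.array(c["tool_from_camera"]); p=T[:3,:3]@p+T[:3,3]
        return rot(s["ee_rot"])@p+np.array(s["eef_pos"])
    return np.array(c["R"]).T@(p-np.array(c["t"]))
def look(cam, names, save=None):
    s=ctrl.sense(); c=eyes.capture(cam); out={}
    if save: cv2.imwrite(f"pics/{save}.png", c["frame"])
    for n in names:
        r=eyes.landmark_of(cam,n)
        for d in r[:2]:
            w=world(cam,c,d["point"],s); out.setdefault(n,[]).append(w)
            print(cam,n,round(d["p"],2),w.round(1))
    return s,c,out
E
python3 - <<'E'
from h import *
N=["computer","cards","keeper_bar_hinge","keeper_bar_pad","drive_cage_hinge","cage_handle","air_can","screwdriver","spare_ssd","screw_dish"]
for cam in ["scene","side","wrist"]: look(cam,N,cam+"0")
s=ctrl.sense(); print(s)
a=cv2.imread("pics/scene0.png");
E
```

```text
pics
scene computer 0.84 [633.6 -69.7   3.8]
scene cards 0.75 [554.2  40.2  83.5]
scene keeper_bar_hinge 0.77 [633.2  74.   95.6]
scene keeper_bar_pad 0.76 [581.   92.5 156.7]
scene cage_handle 0.57 [583.3 -19.2  94.3]
scene air_can 0.64 [ 455.2 -267.4    5.6]
scene screwdriver 0.85 [583.7 153.4   2.3]
scene screwdriver 0.5 [582.5  92.4 157.4]
scene spare_ssd 0.75 [625.8 234.2   2.2]
scene screw_dish 0.74 [771.4 147.8   4.2]
side computer 0.73 [ 6.391e+02 -6.680e+01  2.000e-01]
side cards 0.87 [554.1  37.3  85.4]
side keeper_bar_hinge 0.7 [ 6.227e+02  2.397e+02 -4.000e-01]
side keeper_bar_hinge 0.68 [629.8  79.2  97.2]
side keeper_bar_pad 0.43 [ 5.846e+02  1.545e+02 -5.000e-01]
side keeper_bar_pad 0.41 [581.2  90.1 157.7]
side cage_handle 0.91 [578.8 -16.8  93.4]
side air_can 0.69 [ 453.8 -270.9    3.9]
side screwdriver 0.78 [ 5.837e+02  1.549e+02 -3.000e-01]
side screwdriver 0.33 [ 538.1 -165.7   87.8]
side spare_ssd 0.96 [6.214e+02 2.382e+02 4.000e-01]
side spare_ssd 0.51 [774.  143.6   6.7]
side screw_dish 0.88 [774.  143.3   4.4]
{'time_s': 1.65, 'joints': array([ 9.81597273e-01,  3.12912101e-01,  1.49769619e+00, -2.04472561e-05,
        1.33098647e+00, -2.23425846e-01]), 'dq': array([-0.00067188, -0.00119425,  0.0002791 , -0.00037288,  0.00022779,
        0.00018152]), 'tau': array([-1.21157163e-04, -4.12164795e+01, -2.59898365e+01, -1.98076978e-04,
        5.16188047e-04, -2.91856122e-05]), 'eef_pos': array([187.81165789, 490.26761853, 256.28941711]), 'ee_rot': array([ 8.70608707e-06,  1.81866403e-01,  9.83323249e-01, -4.89286503e-06]), 'force': array([ 0.14008864,  0.11965024, -0.25728519]), 'wrist_torque': array([ 0.00075995,  0.01479458, -0.04327767]), 'grip_force': 0.0, 'grip_width': 0.998297929418381}
```

View pictures.

Run:
```python
import numpy as np
from scipy.spatial.transform import Rotation as Ro
L=np.array([[0,0,0],[0,0,0],[-102,81,80],[-102,81,80],[-42,138,94],[-42,138,94],[-65,32,90],[-65,32,90]],float)
W=np.array([[633.6,-69.7,3.8],[639,-66.8,.2],[554.2,40.2,83.5],[554.1,37.3,85.4],[633.2,74,95.6],[629.8,79.2,97.2],[583.3,-19.2,94.3],[578.8,-16.8,93.4]])
l=L[:,:2]-L[:,:2].mean(0);w=W[:,:2]-W[:,:2].mean(0)
a=np.arctan2((l[:,0]*w[:,1]-l[:,1]*w[:,0]).sum(),(l*w).sum())
c,s=np.cos(a),np.sin(a);R=np.array([[c,-s],[s,c]]);o=W[:,:2].mean(0)-R@L[:,:2].mean(0)
print(np.degrees(a),o);print((L[:,:2]@R.T+o-W[:,:2]).round(1))
for n,p in dict(handle=(-65,32),hinge=(-65,-122),bar=(-42,138),padshut=(-120,138),psu=(64,143)).items(): print(n,R@p+o)
```

```text
-15.057320706317698 [634.90454483 -66.89434722]
[[ 1.3  2.8]
 [-4.1 -0.1]
 [ 3.2 -2.4]
 [ 3.3  0.5]
 [-3.   3.3]
 [ 0.4 -1.9]
 [-2.9  0.1]
 [ 1.6 -2.3]]
handle [580.44935647 -19.10698006]
hinge [ 540.4424262 -167.8196074]
bar [630.19692164  77.27859852]
padshut [554.87494156  97.54184892]
psu [733.85648755  54.56969286]
```

View pics/scene0.png

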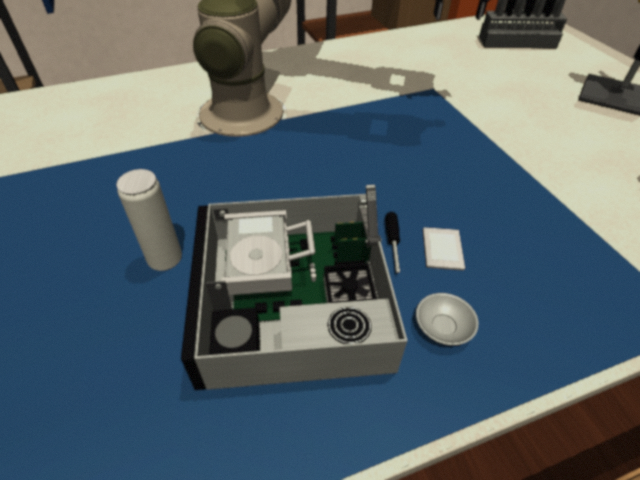

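View pics/side0.png

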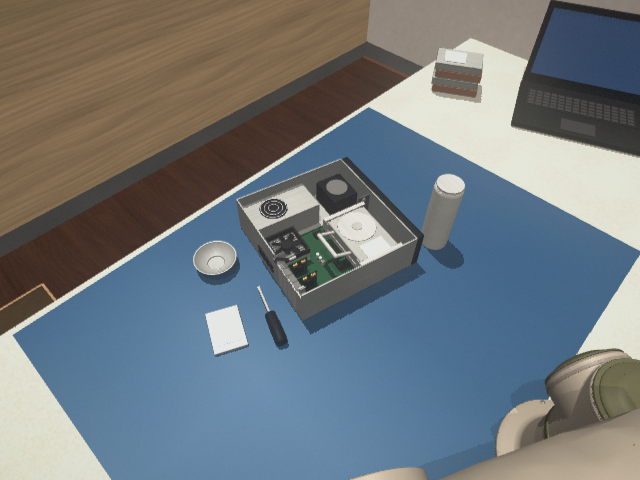

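The scene picture shows the computer, yawed about -15°, with its raised dark keeper bar at (371, 213) and the cage handle at (300, 240). The air can is at (150, 220), in front of the bezel. The side picture agrees: handle at (332, 245), bystanders at (215, 258), (227, 330) and (272, 320). I'll fit the yaw and move over the bar.

step_arm([
  {"wz": -1},
  {"dx": -1,"dy": -0.6},
  {"dx": -1,"dy": -0.6},
  {"dx": -1,"dy": -0.6},
  {"dx": -1,"dy": -0.6},
], fingers=0)

```text
invalid input at $.increments[0]: expected keys dx, dy, dz, wx, wy, wz
```

step_arm([
  {"dx": -1,"dy": -0.6},
  {"dx": -1,"dy": -0.6},
  {"dx": -1,"dy": -0.6},
  {"dx": -1,"dy": -0.6},
  {"dx": -1,"dy": -0.6},
])

```text
invalid input at $.increments[0]: expected keys dx, dy, dz, wx, wy, wz
```

step_arm([
  {"dx": -1,"dy": -0.6},
  {"dx": -1,"dy": -0.6},
  {"dx": -1,"dy": -0.6},
  {"dx": -1,"dy": -0.6},
  {"dx": -1,"dy": -0.6},
])

```text
invalid input at $.increments[0]: expected keys dx, dy, dz, wx, wy, wz
```

step_arm([
  {"dx": 0,"dy": 0,"dz": 0,"wx": 0,"wy": 0,"wz": -1},
  {"dx": -1,"dy": -0.6,"dz": 0,"wx": 0,"wy": 0,"wz": 0},
  {"dx": -1,"dy": -0.6,"dz": 0,"wx": 0,"wy": 0,"wz": 0},
  {"dx": -1,"dy": -0.6,"dz": 0,"wx": 0,"wy": 0,"wz": 0},
  {"dx": -1,"dy": -0.6,"dz": 0,"wx": 0,"wy": 0,"wz": 0},
], fingers=0)

```text
time_s: 2.15
eef_pos: [269.6, 405.6, 256.4]
ee_rot: [0.0, 0.13, 0.992, 0.0]
force: [0.3, -0.5, -0.7]
grip_width: 0.143
grip_force: 0.0
```

step_arm([
  {"dx": -1,"dy": -0.6,"dz": 0,"wx": 0,"wy": 0,"wz": 0},
  {"dx": -1,"dy": -0.6,"dz": 0,"wx": 0,"wy": 0,"wz": 0},
  {"dx": -1,"dy": -0.6,"dz": 0,"wx": 0,"wy": 0,"wz": 0},
  {"dx": -1,"dy": -0.6,"dz": 0,"wx": 0,"wy": 0,"wz": 0},
  {"dx": -1,"dy": -0.6,"dz": 0,"wx": 0,"wy": 0,"wz": 0},
])

```text
time_s: 2.65
eef_pos: [371.1, 300.8, 256.4]
ee_rot: [0.0, 0.13, 0.991, 0.0]
force: [0.3, 0.2, -0.4]
grip_width: 0.002
grip_force: 0.0
```

step_arm([
  {"dx": -1,"dy": -0.6,"dz": 0,"wx": 0,"wy": 0,"wz": 0},
  {"dx": -1,"dy": -0.6,"dz": 0,"wx": 0,"wy": 0,"wz": 0},
  {"dx": -1,"dy": -0.6,"dz": 0,"wx": 0,"wy": 0,"wz": 0},
  {"dx": -1,"dy": -0.6,"dz": 0,"wx": 0,"wy": 0,"wz": 0},
  {"dx": -1,"dy": -0.6,"dz": 0,"wx": 0,"wy": 0,"wz": 0},
])

```text
time_s: 3.15
eef_pos: [472.5, 196.1, 256.4]
ee_rot: [0.0, 0.13, 0.991, 0.0]
force: [-0.6, -0.1, 0.5]
grip_width: -0.0
grip_force: 0.0
```

Look with the wrist camera from here.

Run:
```python
from h import *
s,c,o=look("wrist",["keeper_bar_hinge","keeper_bar_pad","cards","cage_handle","drive_cage_hinge"],"wrist1")
print(np.array(c["tool_from_camera"]).round(2))
```

```text
wrist keeper_bar_hinge 0.53 [579.2 -16.   95.1]
wrist keeper_bar_pad 0.58 [582.1  93.4 157.1]
wrist cards 0.81 [557.2  41.5  82.6]
wrist cards 0.35 [620.4 240.8   2. ]
[[   0.     -0.94   -0.33   85.94]
 [   1.      0.     -0.      0.14]
 [   0.     -0.33    0.94 -118.  ]
 [   0.      0.      0.      1.  ]]
```

View pics/wrist1.png

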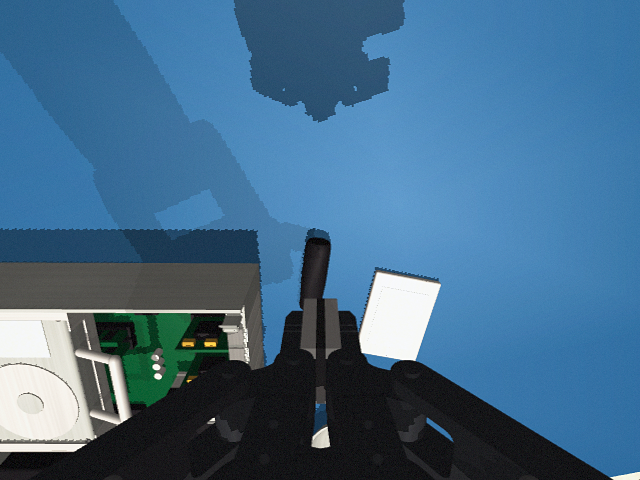

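The wrist picture shows the computer's near wall at rows 263-310 and the handle at (105, 385). The keeper bar's tip area is near (232, 325), and the fingers are shut at (320, 330). I'll check the rear-panel edge in enlarged crops from the scene and side cameras.

Run:
```python
import cv2,numpy as np
a=cv2.imread("pics/scene0.png")[175:305,320:420]; b=cv2.imread("pics/wrist1.png")[290:400,190:290]; d=cv2.imread("pics/side0.png")[220:320,240:340]
r=lambda i:cv2.resize(i,(264,500),interpolation=cv2.INTER_CUBIC) if 0 else cv2.resize(i,(264,int(264*i.shape[0]/i.shape[1])),interpolation=cv2.INTER_CUBIC)
o=np.zeros((350,792,3),np.uint8)
for k,i in enumerate([a,b,d]):
    i=r(i); o[:i.shape[0],k*264:(k+1)*264]=i
cv2.imwrite("pics/crop1.png",o)
```

```text
(no output)
```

View pics/crop1.png

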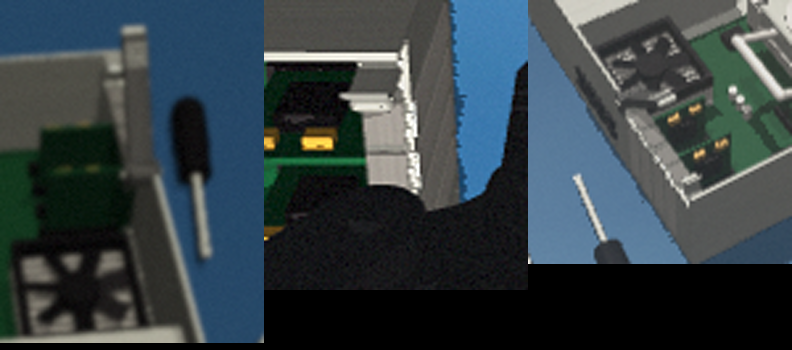

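step_arm([
  {"dx": -1,"dy": -0.55,"dz": 0,"wx": 0,"wy": 0,"wz": 0},
  {"dx": -1,"dy": -0.55,"dz": 0,"wx": 0,"wy": 0,"wz": 0},
  {"dx": -1,"dy": -0.55,"dz": 0,"wx": 0,"wy": 0,"wz": 0},
  {"dx": -1,"dy": -0.55,"dz": 0,"wx": 0,"wy": 0,"wz": 0},
  {"dx": -1,"dy": -0.55,"dz": 0,"wx": 0,"wy": 0,"wz": 0},
])

```text
time_s: 3.95
eef_pos: [575.1, 98.6, 256.5]
ee_rot: [0.0, 0.129, 0.992, 0.0]
force: [-0.6, -0.2, 0.4]
grip_width: 0.002
grip_force: 0.0
```

step_arm([
  {"dx": -0.8,"dy": -0.45,"dz": 0,"wx": 0,"wy": 0,"wz": 0},
  {"dx": 0,"dy": 0,"dz": 0.9,"wx": 0,"wy": 0,"wz": 0},
  {"dx": 0,"dy": 0,"dz": 0.9,"wx": 0,"wy": 0,"wz": 0},
  {"dx": 0,"dy": 0,"dz": 0,"wx": 0,"wy": 0,"wz": 0},
])

```text
time_s: 4.35
eef_pos: [589.7, 83.3, 208.6]
ee_rot: [-0.003, 0.13, 0.992, -0.0]
force: [0.3, -0.2, 0.1]
grip_width: 0.0
grip_force: 0.0
```

step_arm([
  {"dx": 0,"dy": 0,"dz": 0.75,"wx": 0,"wy": 0,"wz": 0},
  {"dx": 0.06,"dy": 0,"dz": 0.75,"wx": 0,"wy": 0,"wz": 0},
  {"dx": 0.2,"dy": 0,"dz": 0.38,"wx": 0,"wy": 0,"wz": 0},
  {"dx": 0.2,"dy": 0,"dz": 0.38,"wx": 0,"wy": 0,"wz": 0},
])

```text
time_s: 4.75
eef_pos: [579.9, 85.9, 155.4]
ee_rot: [0.001, 0.13, 0.992, 0.0]
force: [-0.5, 0.9, 1.5]
grip_width: 0.0
grip_force: 0.4
```

step_arm([
  {"dx": 0.16,"dy": 0,"dz": 0.26,"wx": 0,"wy": 0,"wz": 0},
  {"dx": 0.16,"dy": 0,"dz": 0.2,"wx": 0,"wy": 0,"wz": 0},
  {"dx": 0,"dy": 0,"dz": 0,"wx": 0,"wy": 0,"wz": 0},
])

```text
time_s: 5.05
eef_pos: [571.8, 87.6, 143.1]
ee_rot: [-0.0, 0.13, 0.992, -0.0]
force: [0.0, -0.0, 0.4]
grip_width: -0.003
grip_force: 0.0
```

Run:
```python
from h import *
for cam in ["scene","side"]:
    s,c,o=look(cam,["keeper_bar_pad"],cam+"2")
print(s["eef_pos"],s["force"])
a=cv2.imread("pics/scene2.png")[145:275,310:430]; d=cv2.imread("pics/side2.png")[200:330,230:350]
cv2.imwrite("pics/crop2.png",np.hstack([cv2.resize(i,(400,433),interpolation=cv2.INTER_CUBIC) for i in (a,d)]))
```

```text
scene keeper_bar_pad 0.59 [560.2  98.3 124. ]
scene keeper_bar_pad 0.23 [632.7 -67.6   3.8]
side keeper_bar_pad 0.47 [558.8 100.3 123.6]
[572.45260356  87.36586238 143.68864027] [0.38124749 0.22151432 0.0140919 ]
```

View pics/crop2.png

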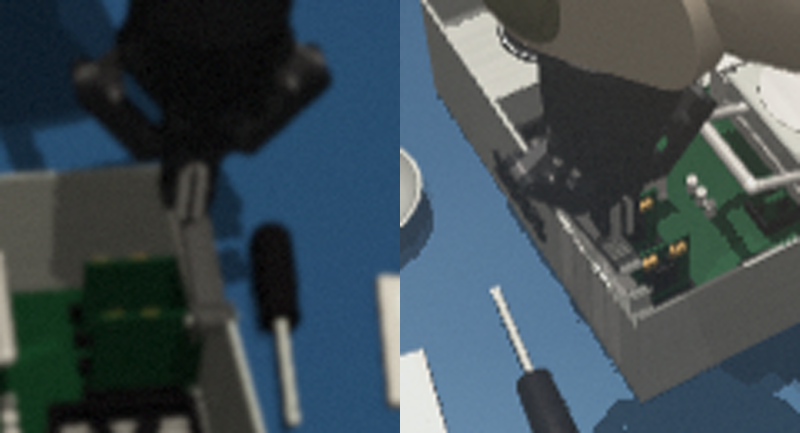

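The bar is following the fingertip down: the pad is at about z 124, so θ ≈ 0.3. Its free end is at about (195, 190) in the left half of the crop, with the clip beyond it. I'll keep moving out and down.

step_arm([
  {"dx": 0.18,"dy": 0,"dz": 0.18,"wx": 0,"wy": 0,"wz": 0},
  {"dx": 0.18,"dy": 0,"dz": 0.18,"wx": 0,"wy": 0,"wz": 0},
  {"dx": 0,"dy": 0,"dz": 0.1,"wx": 0,"wy": 0,"wz": 0},
])

```text
time_s: 5.55
eef_pos: [562.8, 89.9, 131.3]
ee_rot: [-0.001, 0.13, 0.992, -0.0]
force: [-3.5, -0.6, 7.0]
grip_width: -0.0
grip_force: 3.4
```

step_arm([
  {"dx": 0,"dy": 0,"dz": 0.08,"wx": 0,"wy": 0,"wz": 0},
  {"dx": 0,"dy": 0,"dz": 0.06,"wx": 0,"wy": 0,"wz": 0},
])

```text
time_s: 5.75
eef_pos: [563.3, 89.9, 128.7]
ee_rot: [-0.0, 0.13, 0.992, 0.0]
force: [-3.6, 1.2, 6.7]
grip_width: -0.002
grip_force: 2.9
```

step_arm([
  {"dx": 0,"dy": 0,"dz": 0.06,"wx": 0,"wy": 0,"wz": 0},
  {"dx": 0,"dy": 0,"dz": 0.06,"wx": 0,"wy": 0,"wz": 0},
])

```text
time_s: 5.95
eef_pos: [563.6, 89.7, 125.1]
ee_rot: [0.0, 0.13, 0.991, -0.0]
force: [-0.8, -0.1, 0.6]
grip_width: -0.001
grip_force: 0.3
```

step_arm([
  {"dx": 0,"dy": 0,"dz": 0.06,"wx": 0,"wy": 0,"wz": 0},
  {"dx": 0,"dy": 0,"dz": 0.04,"wx": 0,"wy": 0,"wz": 0},
])

```text
time_s: 6.15
eef_pos: [563.7, 89.8, 123.9]
ee_rot: [0.0, 0.13, 0.992, 0.0]
force: [-7.8, 0.3, 17.5]
grip_width: 0.002
grip_force: 8.9
```

step_arm([
  {"dx": 0,"dy": 0,"dz": -0.5,"wx": 0,"wy": 0,"wz": 0},
  {"dx": 0,"dy": 0,"dz": -1,"wx": 0,"wy": 0,"wz": 0},
  {"dx": 0,"dy": 0,"dz": -1,"wx": 0,"wy": 0,"wz": 0},
  {"dx": 0,"dy": -1,"dz": -1,"wx": 0,"wy": 0,"wz": 0},
  {"dx": 0,"dy": -1,"dz": -0.5,"wx": 0,"wy": 0,"wz": 0},
])

```text
time_s: 6.65
eef_pos: [551.1, 41.0, 225.0]
ee_rot: [0.002, 0.13, 0.992, -0.0]
force: [-0.0, -1.1, 0.6]
grip_width: -0.001
grip_force: 0.0
```

step_arm([
  {"dx": -0.4,"dy": -1,"dz": 0,"wx": 0,"wy": 0,"wz": 0},
  {"dx": -0.4,"dy": -1,"dz": 0,"wx": 0,"wy": 0,"wz": 0},
  {"dx": -0.5,"dy": 0,"dz": 0,"wx": 0,"wy": 0,"wz": 0},
  {"dx": -0.5,"dy": 0,"dz": 0,"wx": 0,"wy": 0,"wz": 0},
], fingers=32)

```text
time_s: 7.05
eef_pos: [581.7, -19.5, 223.0]
ee_rot: [0.0, 0.131, 0.991, -0.0]
force: [-0.6, -0.9, -0.6]
grip_width: 0.372
grip_force: 0.0
```

Run:
```python
from h import *
for cam in ["scene","side","wrist"]:
    s,c,o=look(cam,["keeper_bar_pad","keeper_bar_hinge","cage_handle"],cam+"3")
print(s["eef_pos"],s["force"],s["grip_width"])
a=cv2.imread("pics/scene3.png")[145:275,310:430]; d=cv2.imread("pics/side3.png")[200:330,230:350]; e=cv2.imread("pics/wrist3.png")
cv2.imwrite("pics/crop3.png",np.hstack([np.vstack([cv2.resize(i,(270,290),interpolation=cv2.INTER_CUBIC) for i in (a,d)]),cv2.resize(e,(520,390))[:580] if 0 else cv2.copyMakeBorder(cv2.resize(e,(520,390)),0,190,0,0,0)]))
```

```text
scene keeper_bar_pad 0.75 [556.5 100.5 101.3]
scene keeper_bar_hinge 0.65 [633.4  75.6  94.6]
scene cage_handle 0.7 [630.5 -68.    4.8]
scene cage_handle 0.59 [580.  -18.4  93.6]
side keeper_bar_pad 0.55 [554.2  99.2  99.2]
side keeper_bar_hinge 0.81 [628.2  78.1  99.6]
side cage_handle 0.79 [580.5 -16.3  92. ]
wrist keeper_bar_pad 0.95 [553.  100.6 101.3]
wrist keeper_bar_hinge 0.61 [629.6  79.6  96.3]
wrist cage_handle 0.78 [579.4 -17.1  96.4]
[580.96337518 -18.26006645 222.92675151] [-1.26698518 -0.07758714 -0.56392539] 0.3718727606141897
```

View pics/crop3.png

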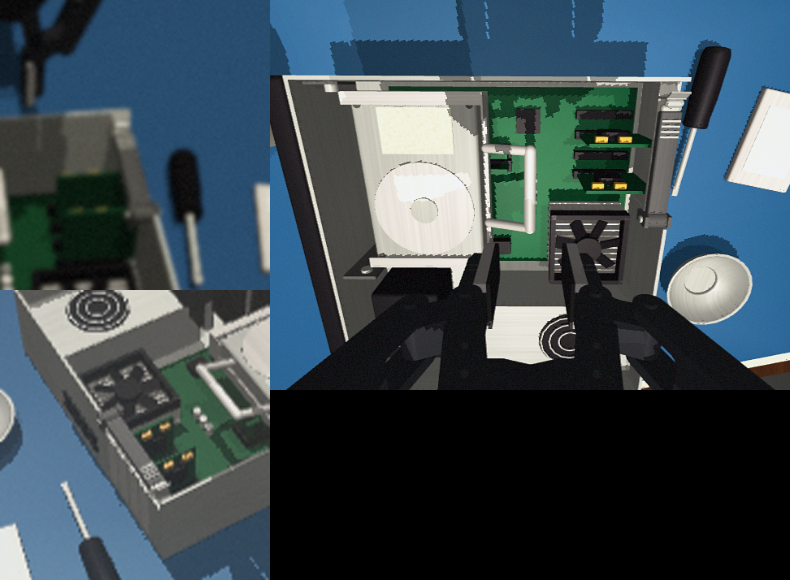

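The picture shows the bar shut: its pad is by the clip near (672, 125), with the networks putting the pad at z ≈ 100 mm, level. The handle bar, at (531, 190), lies in line with the open fingers. I'll descend onto it.

step_arm([
  {"dx": 0,"dy": 0,"dz": 1,"wx": 0,"wy": 0,"wz": 0},
  {"dx": 0,"dy": 0,"dz": 1,"wx": 0,"wy": 0,"wz": 0},
  {"dx": 0,"dy": 0,"dz": 1,"wx": 0,"wy": 0,"wz": 0},
  {"dx": 0,"dy": 0,"dz": 1,"wx": 0,"wy": 0,"wz": 0},
])

```text
time_s: 8.05
eef_pos: [581.2, -18.5, 121.9]
ee_rot: [0.0, 0.13, 0.991, -0.0]
force: [0.6, 0.5, 0.5]
grip_width: 0.37
grip_force: 0.0
```

step_arm([
  {"dx": 0,"dy": 0,"dz": 0.5,"wx": 0,"wy": 0,"wz": 0},
  {"dx": 0,"dy": 0,"dz": 0.45,"wx": 0,"wy": 0,"wz": 0},
  {"dx": 0,"dy": 0,"dz": 0,"wx": 0,"wy": 0,"wz": 0},
])

```text
time_s: 8.35
eef_pos: [581.0, -18.5, 98.2]
ee_rot: [-0.001, 0.13, 0.991, 0.0]
force: [-0.3, -0.1, -0.5]
grip_width: 0.373
grip_force: 0.0
```

step_arm([
  {"dx": 0,"dy": 0,"dz": 0,"wx": 0,"wy": 0,"wz": 0},
  {"dx": 0,"dy": 0,"dz": 0,"wx": 0,"wy": 0,"wz": 0},
  {"dx": 0,"dy": 0,"dz": 0,"wx": 0,"wy": 0,"wz": 0},
  {"dx": 0,"dy": 0,"dz": 0,"wx": 0,"wy": 0,"wz": 0},
], fingers=0, squeeze=40)

```text
time_s: 8.75
eef_pos: [581.8, -18.9, 100.2]
ee_rot: [0.001, 0.13, 0.991, -0.0]
force: [-1.4, -1.5, 6.8]
grip_width: 0.1
grip_force: 39.3
```

step_arm([
  {"dx": 0,"dy": -0.05,"dz": -0.53,"wx": 0,"wy": 0,"wz": 0},
  {"dx": 0,"dy": -0.1,"dz": -0.53,"wx": 0,"wy": 0,"wz": 0},
  {"dx": 0,"dy": 0,"dz": 0,"wx": 0,"wy": 0,"wz": 0},
], squeeze=60)

```text
time_s: 9.05
eef_pos: [580.8, -22.3, 126.9]
ee_rot: [0.001, 0.13, 0.991, 0.0]
force: [4.6, -0.2, -4.0]
grip_width: 0.091
grip_force: 58.6
```

Run:
```python
from h import *
for cam in ["scene","side"]:
    s,c,o=look(cam,["cage_handle","keeper_bar_pad"],cam+"4")
print(s["eef_pos"],s["force"],s["grip_width"],s["grip_force"])
a=cv2.imread("pics/scene4.png")[145:325,180:420]; d=cv2.imread("pics/side4.png")[160:340,220:460]
cv2.imwrite("pics/crop4.png",np.hstack([cv2.resize(i,(400,300),interpolation=cv2.INTER_CUBIC) for i in (a,d)]))
```

```text
scene cage_handle 0.81 [580.  -20.5 120.5]
scene keeper_bar_pad 0.58 [553.3  99.7 101.5]
side cage_handle 0.84 [579.  -21.  121.1]
side cage_handle 0.51 [626.4  79.9  98. ]
side keeper_bar_pad 0.71 [774.8 141.4   5.4]
side keeper_bar_pad 0.62 [557.3  96.6  99.5]
[580.8235823  -22.01412639 125.28097045] [ 5.41446699 -0.34203885 -3.39360924] 0.0903877669184307 58.593764305114746
```

View pics/crop4.png

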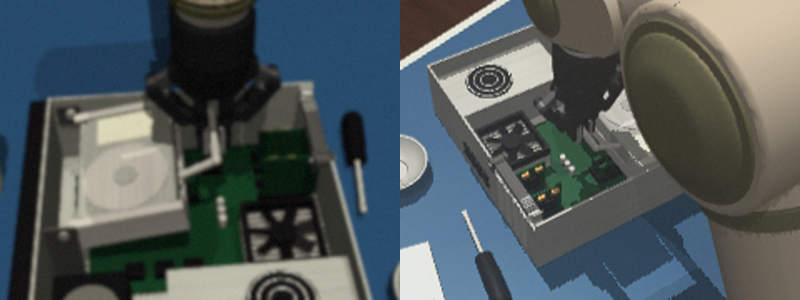

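The picture shows the cage rising with the handle held at (208, 140) in the left half; the handle is at z ≈ 121, about 10°. I'll continue along the arc.

step_arm([
  {"dx": 0,"dy": -0.14,"dz": -0.52,"wx": 0,"wy": 0,"wz": 0},
  {"dx": 0,"dy": -0.19,"dz": -0.5,"wx": 0,"wy": 0,"wz": 0},
  {"dx": 0,"dy": -0.23,"dz": -0.49,"wx": 0,"wy": 0,"wz": 0},
  {"dx": 0,"dy": -0.27,"dz": -0.46,"wx": 0,"wy": 0,"wz": 0},
  {"dx": 0,"dy": 0,"dz": 0,"wx": 0,"wy": 0,"wz": 0},
])

```text
time_s: 9.85
eef_pos: [575.6, -41.3, 176.1]
ee_rot: [0.001, 0.13, 0.991, 0.001]
force: [4.5, 7.7, 2.6]
grip_width: 0.088
grip_force: 58.9
```

step_arm([
  {"dx": 0,"dy": -0.31,"dz": -0.44,"wx": 0,"wy": 0,"wz": 0},
  {"dx": 0,"dy": -0.35,"dz": -0.41,"wx": 0,"wy": 0,"wz": 0},
  {"dx": 0,"dy": 0,"dz": 0,"wx": 0,"wy": 0,"wz": 0},
])

```text
time_s: 10.15
eef_pos: [571.5, -56.7, 197.9]
ee_rot: [0.002, 0.13, 0.991, 0.002]
force: [3.8, 11.6, 8.2]
grip_width: 0.089
grip_force: 59.0
```

step_arm([
  {"dx": 0,"dy": -0.38,"dz": -0.38,"wx": 0,"wy": 0,"wz": 0},
  {"dx": 0,"dy": -0.42,"dz": -0.34,"wx": 0,"wy": 0,"wz": 0},
  {"dx": 0,"dy": 0,"dz": 0,"wx": 0,"wy": 0,"wz": 0},
  {"dx": 0,"dy": 0,"dz": 0,"wx": 0,"wy": 0,"wz": 0},
])

```text
time_s: 10.55
eef_pos: [566.6, -74.8, 216.4]
ee_rot: [0.002, 0.13, 0.992, 0.002]
force: [2.0, 14.3, 16.1]
grip_width: 0.089
grip_force: 59.1
```

Run:
```python
from h import *
a=np.radians(-15.06);C=np.array([[np.cos(a),np.sin(a)],[-np.sin(a),np.cos(a)]])
for cam in ["scene","side","wrist"]:
    s,c,o=look(cam,["cage_handle","keeper_bar_pad","air_can"],cam+"5")
    for w in o.get("cage_handle",[])+[np.array(s["eef_pos"])-[0,0,6]]:
        p=C@(w[:2]-[634.9,-66.9]); print(p.round(1), "ang",np.degrees(np.arctan2(w[2]-84,p[1]+122)-np.arctan2(8,153.8)).round(1),"r",np.hypot(w[2]-84,p[1]+122).round(1))
print(s["force"],s["grip_width"],s["grip_force"],s["time_s"])
x=cv2.imread("pics/scene5.png")[125:325,110:420]; d=cv2.imread("pics/side5.png")[140:340,200:510]
cv2.imwrite("pics/crop5.png",np.hstack([cv2.resize(i,(400,258),interpolation=cv2.INTER_CUBIC) for i in (x,d)]))
```

```text
scene cage_handle 0.72 [565.6 -73.3 205.6]
scene keeper_bar_pad 0.74 [557.6  99.1 101.2]
scene air_can 0.6 [ 457.4 -268.7    5.1]
[-65.2 -24.2] ang 48.2 r 156.0
[-63.9 -25.4] ang 49.6 r 159.1
side cage_handle 0.61 [566.3 -72.1 207.1]
side keeper_bar_pad 0.61 [555.2  98.6 100.4]
[-64.9 -22.8] ang 48.2 r 158.1
[-63.9 -25.2] ang 49.5 r 159.0
wrist cage_handle 0.62 [565.1 -75.  206.7]
wrist cage_handle 0.38 [554.7 100.  105.2]
wrist keeper_bar_pad 0.84 [555.6 100.  103.1]
[-65.3 -26. ] ang 49.0 r 155.8
[-120.8  140.4] ang 1.6 r 263.2
[-63.9 -25.1] ang 49.5 r 159.1
[ 1.97189288 15.73626705 15.86603843] 0.08946900873097989 59.0779584646225 10.95
```

View pics/crop5.png

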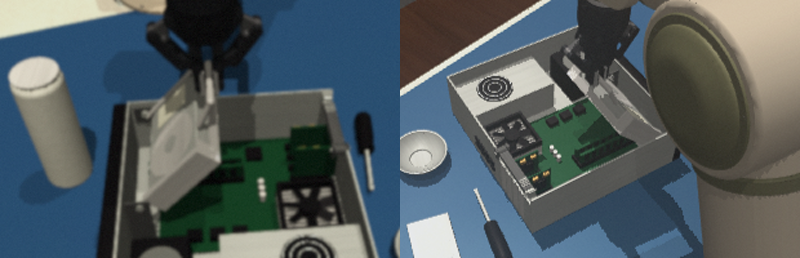

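The picture shows the cage raised, with the handle gripped at (207, 75) in the left half and the air can, keeper bar and bench items undisturbed. The measured angle is about 48.5-49.5°. A 20 N radial strain remains, so I'll ease it outward and add about 1°.

step_arm([
  {"dx": 0,"dy": -0.02,"dz": -0.08,"wx": 0,"wy": 0,"wz": 0},
  {"dx": 0,"dy": -0.01,"dz": -0.09,"wx": 0,"wy": 0,"wz": 0},
  {"dx": 0,"dy": 0,"dz": 0,"wx": 0,"wy": 0,"wz": 0},
  {"dx": 0,"dy": 0,"dz": 0,"wx": 0,"wy": 0,"wz": 0},
])

```text
time_s: 11.55
eef_pos: [566.0, -77.1, 218.5]
ee_rot: [0.001, 0.13, 0.992, 0.001]
force: [4.9, 4.6, 1.9]
grip_width: 0.087
grip_force: 59.2
```

Run:
```python
from h import *
a=np.radians(-15.06);C=np.array([[np.cos(a),np.sin(a)],[-np.sin(a),np.cos(a)]])
for cam in ["scene","side","wrist"]:
    s,c,o=look(cam,["cage_handle"],cam+"6")
    for w in o.get("cage_handle",[])+[np.array(s["eef_pos"])-[0,0,6]]:
        p=C@(w[:2]-[634.9,-66.9]); print(p.round(1), "ang",np.degrees(np.arctan2(w[2]-84,p[1]+122)-np.arctan2(8,153.8)).round(1),"r",np.hypot(w[2]-84,p[1]+122).round(1))
print(s["eef_pos"],s["force"],s["grip_width"],s["grip_force"],s["time_s"])
```

```text
scene cage_handle 0.59 [565.4 -76.6 207.7]
scene cage_handle 0.34 [557.4  41.3  81.1]
[-64.6 -27.4] ang 49.6 r 155.7
[-102.9   84.3] ang -3.8 r 206.4
[-63.9 -27.8] ang 50.8 r 159.4
side cage_handle 0.89 [561.7 -78.2 208.9]
side cage_handle 0.5 [774.2 141.8   5.8]
[-67.8 -29.9] ang 50.6 r 155.2
[ 80.3 237.7] ang -15.2 r 368.1
[-63.9 -27.8] ang 50.8 r 159.3
wrist cage_handle 0.61 [557.7  42.3  81.4]
wrist cage_handle 0.6 [564.1 -77.2 210.8]
[-102.9   85.4] ang -3.7 r 207.4
[-65.7 -28.3] ang 50.6 r 157.6
[-63.9 -27.8] ang 50.8 r 159.3
[565.98648076 -77.10261568 218.48127956] [4.63900866 4.52521668 2.52712951] 0.09327395332821939 59.152674078941345 11.75
```

The cage is at about 50°, the strain is gone, the grip is firm and the keeper bar is shut. Handing in.

```bash
python3 -c "
from rig import finish_job
print(finish_job())"
```

```text
the job is handed in; nothing more can be done
None
```

The keeper bar is snapped home under its clip, and the drive cage is raised to about 50° (camera readings 49.6–50.6°) with the gripper still holding it by the handle; I saw no bench items moved, and the job was handed in at about 12 s.

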